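Free the latched cabinet door and turn its jar

ROBOT

A 7-joint arm with a two-finger parallel gripper is mounted at the origin on a cart in front of the work surface, level with it; the furniture and walls round the work are solid. World frame = base frame: x ahead of the robot, y to its left, z up, the work surface at z = 0. Lengths are in m, angles in rad, forces in N, time in s.
With the tool pointing down it reaches from about 0.4 to 0.875 m from the base axis. Payload 4.4 kg.
Tool frame: the origin (TCP) lies midway between the tips of the shut fingers; the grasp point (between the pads) lies 19 mm behind it; z points along the fingers, y is the line along which they close (so a half turn about z gives the same grasp; the last joint's range is limited). The gripper opens to 85 mm and grips with 20 to 120 N. Pads are 22 mm wide; open, the fingers measure 114 mm over their backs; the gripper's body (76 mm by 85 mm) begins 54 mm behind the grasp point. The pads swing forward as they close: fully open they stand 13 mm farther back than shut.
Start: joints at [-1.299, 0.628, 0.038, 1.517, -0.027, 0.996, -0.02], TCP at [0.215, 0.613, 0.231] pointing down, gripper open.
Joint ranges: [-3.06, 3.06], [-0.37, 2.12], [-1.25, 1.32], [0.18, 2.47], [-1.1, 4.24], [0.23, 1.98], [-2.94, 2.94]. Speed limits (rad/s): [2.57, 2.57, 3.14, 3.14, 3.14, 3.14, 3.14].

INTERFACE

Orientations are given as a unit quaternion [w, x, y, z].
In Python, from bench import bot, camera, camera_info gives the robot as it stands. Calls block until the motion is done:
- bot.move_pose(position, orientation): joint-space move of the TCP to a pose.
- bot.move_straight(position, max_speed=0.15, rotation=None): straight line of the TCP; rotation=None keeps the orientation; max_speed is the mean speed in m/s.
- bot.movej(angles): joint-space move.
- bot.command_gripper(opening, force=None): opening from 0.0 (shut) to 1.0 (fully open); force is the grip in N (None keeps the last); returns when the fingers have stopped.
- bot.dwell(seconds).
- bot.inverse_kinematics(position, orientation): joint angles nearest the present ones, or None.
- camera(name): name is "scene" or "top" or "wrist"; returns (picture, depth): 420x560x3 uint8, blue, green, red; 420x560 float32, m along the optical axis (not along the pixel's ray), 0 where there is no reading.
- camera_info(name): a dict with "camera_matrix" (3x3 intrinsics, pixels), "xyz" and "orientation" of the camera in the world. Camera axes: x right, y up, looking along -z (the intrinsics and any distortion apply to the point x, -y, -z); pixel columns grow to the right and rows downward; lengths in m; the calibration is good to about 2 mm. The wrist camera is an equidistant fisheye: a pixel r from the principal point sees the ray r / f radians off the axis. A picture is of the moment at which its call begins: read the wrist's pose just before it. camera_info takes no time and is no camera call; for the wrist camera it gives the pose at the moment of the call.
A pose or a line that the arm cannot do raises bot.MotionError and nothing moves.
- bot.close_job(): hands the job in; it is judged then, once.
Readings, each from a call of its own:
- bot.current_t(): time.
- bot.current_qpos(): joint angles.
- bot.current_dq(): joint speeds.
- bot.current_joint_torque(): joint torques, N m.
- bot.current_tool_pos(): TCP position.
- bot.current_eef_rot(): TCP orientation.
- bot.current_wrist_force(): force on the tool from outside, world axes, zero at the start.
- bot.current_torque(): the same for the moment, N m.
- bot.current_finger_gap(): opening from 0.0 (shut) to 1.0 (fully open).
- bot.current_grasp_force(): force on a finger pad.
Only numpy, scipy, OpenCV 4.12 (cv2) and the standard library are available. Lean on these libraries where they do the work, as an engineer would, in place of code of your own. Each camera call takes 0.05 s, during which the arm holds its last target. There are 200 camera calls.

TASK

The door of the small grey bottle cabinet stands ajar, held by its child-safety latch. Press the white sprung hook down through the narrow gap behind the door to free it, swing the door wide open, about square to the cabinet front, then turn the jar on the door's rack until its label faces straight away from the door panel. Leave the beaker and the mug standing where they are.

Things in the scene. Friction and masses are not known exactly. Their poses are not given: they have to be found in the camera images.
- cabinet: Fixed light-grey cabinet, 170 deep x 231 wide x 170 mm high with a closed roof, open in front. Origin: on the door's vertical hinge line (front left corner of the doorway), at bench level. x points into the cabinet, y to its left (the doorway runs from y = 0 to -215 mm), z up. Its yaw varies from 0 to -17 degrees.
- rail_mid (a point): Middle of the lower front edge of the rail that hangs from the roof's front edge across the doorway. The rail is 12 mm deep (x = 0 to 12 mm of the cabinet) and reaches from the roof (top at z = 170 mm) down to z = 146 mm; the hook's barb catches behind it.
- door (a joint): Door angle q (rad): 0 = shut, grows as the free edge swings out to the robot, at most 1.9. From the left-hand hinge the panel runs along (-sin q, -cos q) in the cabinet's x, y; its inner normal (into the cabinet when shut) is (cos q, -sin q). Starts ajar at 0.20 to 0.255; the hook stops it at about 0.27. With the hook held down it passes, and is clear of the rail beyond 0.38.
- door_hinge (a point): Point on the hinge line at the height of the door's top, z = 168 mm. The inner face passes through this line. Grey panel 14 mm thick, 213 mm wide, z = 6 to 168 mm. It stays where it is left (hinge friction 0.3 N m, 1.7 N at the hook). At the start the gap between the inner face and the roof's front edge is 34 to 45 mm at the hook. A knob stands about 40 mm out of the outer face.
- hook (a joint): Tilt of the sprung white plastic hook on the door's inner face (rad): 0 = up (caught), grows as it is pressed down, firm stop at 0.32; springs back when let go. From about 0.15 the barb is below the rail. Its arm, 22 mm wide, runs level under the rail to the barb, 65 mm from the door's inner face. Pressing its thumb bar to the stop takes 8 mm and about 6 N.
- hook_pad (a point): Top middle of the hook's thumb bar, seen from above in the gap: a round bar 26 mm long parallel to the door, 12 mm thick, 17 mm from the door's inner face, 175 mm from the hinge; top at z = 144 mm when up, 26 mm below the roof's top. A fingertip close to the inner face also covers the bar, so it can hold the hook down while it pushes the door out.
- jar (a joint): Turn of the jar about its upright axis on the door's rack (rad): 0 = label straight away from the door panel (along the inner normal), positive = label turned anticlockwise seen from above. Starts at 1.0 to 2.6; range -3.1 to 3.1. It turns against 0.02 N m and stays where it is left; it cannot slide or lift off. A fingertip pressed on the lid with about 10 N drags it round.
- jar_lid (a point): Centre of the flat top of the lid, on the jar's axis, z = 114 mm. Amber jar 56 mm across with a black ribbed lid 53 mm across, 16 mm high; the axis is 38 mm from the door's inner face and 85 mm from the hinge. A tab 11 mm wide sticks 8 mm out of the lid's rim, straight above the middle of the label. The jar is under the roof until the door is open.
- jar_label (a point): Middle of the paper label on the jar's side, 28 mm from its axis, 55 mm below the lid's top; the label is 42 mm high and goes about a third of the way round. The rest of the jar is bare amber glass.
- beaker_small: Glass beaker 44 mm across, 56 mm high, standing on the bench beside the cabinet's right wall. Leave it.
- mug_1: Mug 78 x 112 x 92 mm on the bench to the left. Leave it.

How it is judged:
By the outcome, as a careful person would: the job done as asked, in the order asked, and still so for the second after the job is handed in, with the robot touching nothing.
It also fails if it takes over 70 s, if anything falls off the work surface, if the arm or the gripper's body presses on something with over 40 N, if the wrist force passes 120 N, or if a joint passes its speed limit or range.

## Working session

There is one attempt and no reset: what is moved stays moved. The work goes in short steps, each a Python script; the robot and the scene stay as the last script left them, time stands still between calls to the robot, and variables do not carry over. Pictures are saved under pics/ and viewed, at most 10 in all, crops included, and the job is handed in when it is done.

```bash
mkdir -p pics; ls; python3 - <<'E'
from bench import bot,camera,camera_info
import cv2,numpy as np
print(bot.current_t(),bot.current_eef_rot())
for n in("scene","top"):
    im,d=camera(n);cv2.imwrite(f"pics/{n}0.png",im);np.save(f"pics/{n}0d.npy",d)
    print(n,camera_info(n))
E
```

```text
pics
0.0 [-1.37086813e-04  1.68131988e-01  9.85764028e-01 -9.47446199e-04]
scene {'camera_matrix': array([[533.84912171,   0.        , 279.04372839],
       [  0.        , 533.84912171, 216.65494064],
       [  0.        ,   0.        ,   1.        ]]), 'xyz': array([-0.26973251, -0.67510374,  1.35424176]), 'orientation': array([ 0.82445066,  0.29211098, -0.1690979 , -0.45426664])}
top {'camera_matrix': array([[524.21236388,   0.        , 275.2341839 ],
       [  0.        , 524.21236388, 208.88187915],
       [  0.        ,   0.        ,   1.        ]]), 'xyz': array([ 0.36257482, -0.11723489,  1.51845969]), 'orientation': array([-0.6965693 , -0.04993242,  0.05635097,  0.71352823])}
```

View pics/top0.png

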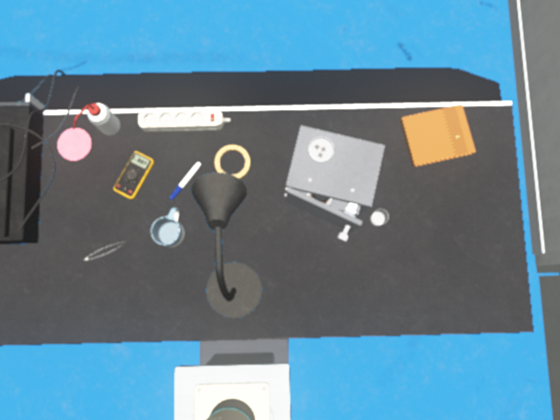

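View pics/scene0.png

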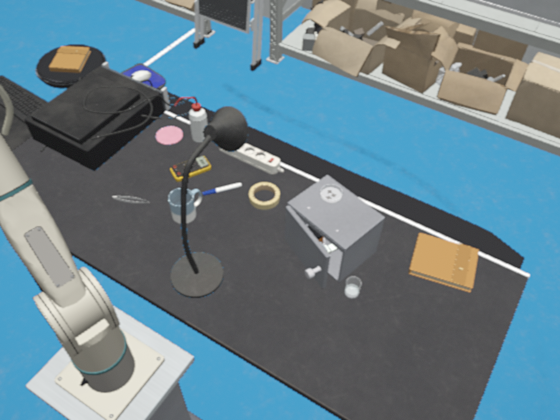

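The top view shows the cabinet roof at about (335,165), with the door ajar from (287,190) to (360,222). The beaker is at (379,217), the knob at (345,234) and the mug at (167,232). A desk lamp at (220,200)–(233,290) stands between the arm and the cabinet. Next I'll zoom in and measure.

```bash
cat > h.py <<'E'
from bench import bot,camera,camera_info
import cv2,numpy as np
from scipy.spatial.transform import Rotation as R
def RT(i): q=i['orientation']; return R.from_quat([q[1],q[2],q[3],q[0]]).as_matrix(),np.array(i['xyz'])
def cloud(n,d,info=None):
    i=info or camera_info(n);K=i['camera_matrix'];M,t=RT(i)
    v,u=np.indices(d.shape)
    c=np.stack([(u-K[0,2])/K[0,0]*d,-(v-K[1,2])/K[1,1]*d,-d],-1)
    P=c@M.T+t; P[d==0]=np.nan; return P
def ray(n,u,v,z):
    i=camera_info(n);K=i['camera_matrix'];M,t=RT(i)
    r=M@np.array([(u-K[0,2])/K[0,0],-(v-K[1,2])/K[1,1],-1]);return t+r*(z-t[2])/r[2]
def proj(n,p):
    i=camera_info(n);K=i['camera_matrix'];M,t=RT(i);c=M.T@(np.array(p)-t)
    return K[0,2]+K[0,0]*c[0]/-c[2],K[1,2]-K[1,1]*c[1]/-c[2]
E
python3 - <<'E'
from h import *
im=cv2.imread('pics/top0.png');d=np.load('pics/top0d.npy');P=cloud('top',d)
for n,(u,v) in dict(roof=(310,180),roof2=(360,180),bench=(300,250),lampbase=(233,300),head=(218,190),head2=(218,215),stem=(219,240),stem2=(222,265),beaker=(379,217)).items(): print(n,P[v,u].round(3))
z=P[...,2]
m=((z>0.155)&(z<0.185)).astype(np.uint8);m[:,:270]=0;m[:,400:]=0;m[:110]=0;m[245:]=0
c=max(cv2.findContours(m,0,2)[0],key=cv2.contourArea);print(cv2.contourArea(c),cv2.minAreaRect(c))
a=cv2.resize(im[115:250,275:405],None,fx=4.4,fy=4.4,interpolation=cv2.INTER_CUBIC)
cv2.imwrite('pics/crop.png',a)
lz=P[150:330,180:265].reshape(-1,3);lz=lz[lz[:,2]>.03];print('lamp',np.nanmin(lz,0),np.nanmax(lz,0))
for z0 in np.arange(.03,.6,.06):
    s=lz[(lz[:,2]>z0)&(lz[:,2]<z0+.06)]
    if len(s):print(z0,len(s),s.min(0).round(3),s.max(0).round(3))
E
```

```text
roof [ 0.64  -0.225  0.174]
roof2 [ 0.639 -0.357  0.167]
bench [ 0.47  -0.202  0.003]
lampbase [ 0.333 -0.008  0.015]
head [ 0.562 -0.014  0.477]
head2 [ 0.509 -0.015  0.485]
stem [ 0.462 -0.014  0.46 ]
stem2 [ 0.412 -0.017  0.441]
beaker [ 0.559 -0.434  0.016]
5854.5 ((333.1872253417969, 175.44381713867188), (88.07089233398438, 84.46321868896484), 13.760785102844238)
lamp [ 0.33645777 -0.0689424   0.03008283] [0.76501762 0.13894603 0.48945027]
0.03 79 [ 0.353 -0.061  0.03 ] [0.765 0.139 0.09 ]
0.09 18 [ 0.345 -0.019  0.095] [ 0.358 -0.007  0.146]
0.15 14 [ 0.336 -0.019  0.152] [ 0.351 -0.011  0.209]
0.21 19 [ 0.337 -0.019  0.217] [ 0.35  -0.005  0.265]
0.27 36 [ 0.343 -0.019  0.271] [ 0.359 -0.004  0.329]
0.32999999999999996 60 [ 0.355 -0.019  0.331] [ 0.378 -0.004  0.39 ]
0.39 453 [ 0.372 -0.069  0.391] [0.585 0.048 0.45 ]
0.44999999999999996 2180 [ 0.418 -0.062  0.45 ] [0.6   0.04  0.489]
```

View pics/crop.png

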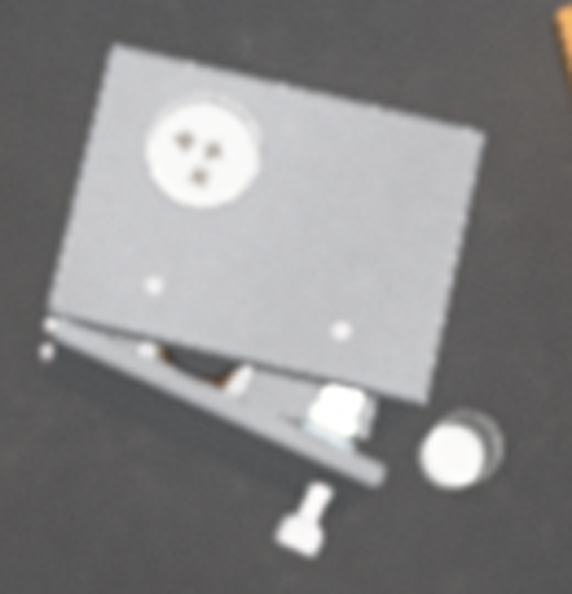

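The crop shows the roof corners at (113,45), (484,132), (428,403) and (50,310). The door's free end is at about (383,470)–(372,488), and the white hook is at (338,408). I'll convert these to positions and check IK for the transit.

```bash
python3 - <<'E'
from h import *
c=lambda u,v,z:ray('top',275+(u+.5)/4.4-.5,115+(v+.5)/4.4-.5,z)
BL,BR,FR,FL=[c(u,v,.170) for u,v in((113,45),(484,132),(428,403),(50,310))]
for a in(BL,BR,FR,FL):print(a.round(4))
print('lens',[np.linalg.norm(x).round(4) for x in(BL-BR,FL-FR,BL-FL,BR-FR)],'yaws',[np.degrees(np.arctan2(*w)).round(2) for w in[((BL-FL)[1],(BL-FL)[0]),((BR-FR)[1],(BR-FR)[0]),(-(BL-BR)[0],(BL-BR)[1]),(-(FL-FR)[0],(FL-FR)[1])]])
fr=[c(u,v,.168) for u,v in((385,467),(373,488))];print('door free inner,outer',fr)
for n,p in dict(hook=(338,408),bk=(455,455),kn=(300,535)).items():print(n,c(*p,.144 if n=='hook' else .05))
d=np.load('pics/top0d.npy');P=cloud('top',d);print('disc',P[149,320],P[148,321])
print('lampbase edges',[ray('top',u,v,.012)[:2].round(3) for u,v in((206,290),(262,290),(233,262),(233,318))])
for p in([.215,.613,.64],[.2,.5,.62]):
    print(p,bot.inverse_kinematics(p,bot.current_eef_rot()))
E
```

```text
[ 0.792  -0.2045  0.17  ]
[ 0.7326 -0.4266  0.17  ]
[ 0.568  -0.3842  0.17  ]
[ 0.6293 -0.1617  0.17  ]
lens [np.float64(0.23), np.float64(0.2307), np.float64(0.1682), np.float64(0.17)] yaws [np.float64(-14.71), np.float64(-14.47), np.float64(-14.97), np.float64(-15.41)]
door free inner,outer [array([ 0.53063261, -0.3571173 ,  0.168     ]), array([ 0.51832139, -0.34941181,  0.168     ])]
hook [ 0.57015868 -0.33475816  0.144     ]
bk [ 0.55202311 -0.42352807  0.05      ]
kn [ 0.50281112 -0.32149925  0.05      ]
disc [ 0.72291249 -0.25396802  0.17580119] [ 0.72571631 -0.25676684  0.1752497 ]
lampbase edges [array([0.363, 0.068]), array([ 0.359, -0.09 ]), array([ 0.44 , -0.009]), array([ 0.283, -0.007])]
[0.215, 0.613, 0.64] None
[0.2, 0.5, 0.62] [-1.28568155  0.30879622  0.07270538  0.9960876  -0.02281545  1.8391379
  0.01058096]
```

Sizes agree with the spec: 230 × 169 mm, yaw about -14.9°, hinge near (0.626, -0.1685), q about 0.21. Next I raise the arm over the lamp, swing to the right, shut the fingers and look from above the gap.

```bash
cat >> h.py <<'E'
H=np.array([.626,-.1685]);YAW=np.radians(-14.9)
ex=np.array([np.cos(YAW),np.sin(YAW)]);ey=np.array([-ex[1],ex[0]])
def du(q): return -np.sin(q)*ex-np.cos(q)*ey
def dn(q): return np.cos(q)*ex-np.sin(q)*ey
def pt(q,r,o,z): return np.r_[H+r*du(q)+o*dn(q),z]
def ori(xdir,tilt=0):  # tool x along xdir (horizontal), z down; tilt about y leans body toward +xdir
    x=np.r_[xdir,0];z=np.array([0,0,-1.]);M=np.stack([x,np.cross(z,x),z],1)
    M=R.from_rotvec(tilt*M[:,1]).as_matrix()@M
    q=R.from_matrix(M).as_quat();return np.r_[q[3],q[:3]]
E
python3 - <<'E'
from h import *
j=bot.inverse_kinematics([.2,.5,.62],bot.current_eef_rot())
bot.movej(j)
a=np.arctan2(-.3323,.5623)
j=np.array(bot.current_qpos());j[0]+=np.arctan2(.5,.2)-a
bot.movej(j);bot.command_gripper(0.0)
print(bot.current_t(),bot.current_tool_pos(),j.round(2))
for s in(1,-1):
    for q in(.21,.6,1.1,1.57): 
        for t in (0,.5):
            k=bot.inverse_kinematics(pt(q,.175,.013,.14),ori(s*dn(q),s*t)); print(s,q,t,None if k is None else np.round(k,2))
E
```

```text
5.2417 [ 0.46392143 -0.27397589  0.61841987] [ 0.44  0.31  0.07  1.   -0.02  1.84  0.01]
1 0.21 0 [ 0.34  0.74  0.26  1.61 -0.24  0.82 -1.34]
1 0.21 0.5 None
1 0.6 0 [ 0.29  0.66  0.31  1.81 -0.29  0.71 -1.68]
1 0.6 0.5 [0.31 0.57 0.03 2.24 2.01 0.25 2.21]
1 1.1 0 [ 0.17  0.58  0.32  2.01 -0.32  0.6  -2.22]
1 1.1 0.5 [ 0.74  0.8  -1.06  2.22  1.42  1.2   2.1 ]
1 1.57 0 [-0.02  0.55  0.36  2.1  -0.36  0.55 -2.79]
1 1.57 0.5 [ 0.54  0.87 -1.06  2.04  1.12  1.39  1.73]
-1 0.21 0 [ 0.59  0.73 -0.17  1.6   0.16  0.82  1.46]
-1 0.21 0.5 [ 1.16  0.85 -1.06  2.08  1.71  0.7   0.08]
-1 0.6 0 [ 0.54  0.64 -0.1   1.8   0.09  0.7   1.1 ]
-1 0.6 0.5 [ 1.01  0.8  -1.06  2.22  1.71  0.94 -0.5 ]
-1 1.1 0 [ 0.42  0.56 -0.05  2.    0.05  0.58  0.55]
-1 1.1 0.5 [-0.2   0.6   0.37  2.25  1.03  0.31 -0.67]
-1 1.57 0 [ 0.26  0.52 -0.04  2.09  0.04  0.53 -0.06]
-1 1.57 0.5 [-0.12  0.63  0.02  2.06  0.68  0.77 -0.93]
```

```bash
python3 - <<'E'
from h import *
q=.208
bot.move_pose(pt(q,.175,.0145,.30),ori(-dn(q)))
i=camera_info("wrist");im,d=camera("wrist");cv2.imwrite('pics/w1.png',im);np.savez('pics/w1.npz',d=d,K=i['camera_matrix'],x=i['xyz'],o=i['orientation'])
im,d=camera("top");cv2.imwrite('pics/top1.png',im)
print(bot.current_t(),bot.current_tool_pos(),bot.current_qpos().round(2) if hasattr(bot.current_qpos(),'round') else bot.current_qpos(),bot.current_wrist_force(),i['xyz'],i['camera_matrix'])
E
```

```text
6.6667 [ 0.56057592 -0.33147987  0.30129482] [ 0.61  0.57 -0.21  1.42  0.12  1.16  1.49] [ 0.47294508 -0.85627224  0.34950642] [ 0.49202208 -0.2962386   0.44464444] [[325.1922621    0.         274.92342103]
 [  0.         325.1922621  206.22751047]
 [  0.           0.           1.        ]]
```

View pics/w1.png

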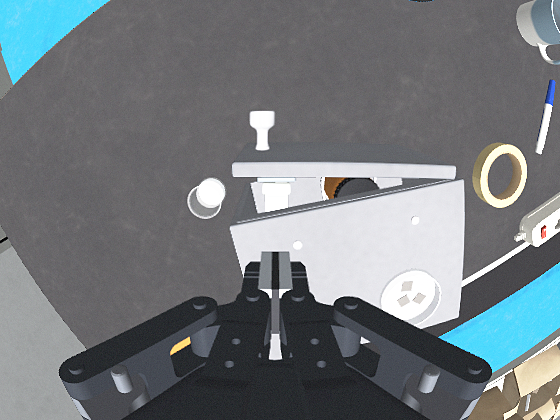

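The wrist view shows the door's top edge at rows 163–177, the thumb bar at about (277,183), the hook arm at (275,197), and the roof front edge from (231,226) to (463,181). I cast these pixels as rays.

```bash
cat >> h.py <<'E'
def wray(f,u,v,z):
    K=f['K'];M,t=RT(dict(orientation=f['o'],xyz=f['x']))
    a,b=u-K[0,2],v-K[1,2];r=np.hypot(a,b);th=r/K[0,0]
    w=M@np.array([np.sin(th)*a/r,-np.sin(th)*b/r,-np.cos(th)]);return t+w*(z-t[2])/w[2]
def cab(p,q=None): # (x,y) in cabinet, or (r,o) on the door
    w=np.array(p[:2])-H
    return np.round([w@ex,w@ey] if q is None else [w@du(q),w@dn(q)],4)
E
python3 - <<'E'
from h import *
f=np.load('pics/w1.npz')
for n,(u,v,z) in dict(roofR=(231,226,.17),roofL=(463,181,.17),doorInFree=(234,176,.168),doorInHinge=(455,179,.168),barL=(257,183,.14),barR=(297,183,.14),bartop=(277,183,.144)).items():
    p=wray(f,u,v,z);print(n,p.round(4),cab(p),cab(p,.208))
im=cv2.imread('pics/w1.png');cv2.imwrite('pics/w1c.png',cv2.resize(im[150:240,220:340],None,fx=6,fy=6,interpolation=cv2.INTER_CUBIC))
E
```

```text
roofR [ 0.5685 -0.3795  0.17  ] [-0.0013 -0.2187] [0.2143 0.0439]
roofL [ 0.6296 -0.16    0.17  ] [0.0012 0.0092] [-0.0092 -0.0007]
doorInFree [ 0.5294 -0.355   0.168 ] [-0.0454 -0.2051] [ 0.21   -0.0021]
doorInHinge [ 0.6245 -0.1671  0.168 ] [-0.0018  0.0009] [-0.0005 -0.002 ]
barL [ 0.5494 -0.3444  0.14  ] [-0.0288 -0.1897] [0.1915 0.011 ]
barR [ 0.5668 -0.31    0.14  ] [-0.0208 -0.152 ] [0.153 0.011]
bartop [ 0.5573 -0.3268  0.144 ] [-0.0257 -0.1707] [0.1723 0.0101]
```

View pics/w1c.png

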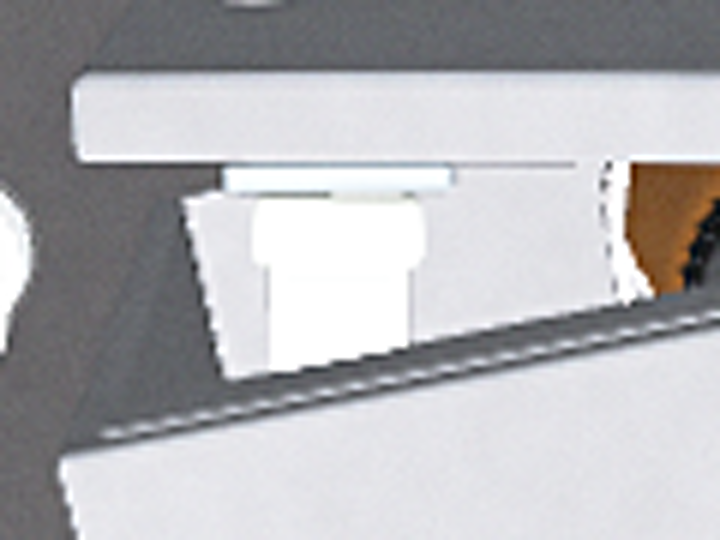

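The bar is the wide white piece at about (276.5,188.7). That puts it at o ≈ 16–17 mm and r ≈ 173 mm, about 27 mm wide, which matches the spec. Pressing now.

```bash
python3 - <<'E'
from h import *
q=.208;o=ori(-dn(q))
def go(z,s): 
    bot.move_straight(pt(q,.174,.0145,z),max_speed=s,rotation=o);print(z,bot.current_tool_pos().round(4),np.round(bot.current_wrist_force(),2))
go(.18,.1);go(.152,.05);go(.144,.03);go(.140,.03);go(.1375,.02)
print(bot.current_t())
E
```

```text
0.18 [ 0.5609 -0.3306  0.1808] [-0.33  0.28 -0.66]
0.152 [ 0.5604 -0.3303  0.1519] [-0.13 -0.3  -0.34]
0.144 [ 0.5608 -0.3305  0.144 ] [ 1.69 -0.77  0.74]
0.14 [ 0.5606 -0.3304  0.1403] [-0.19 -0.9   3.32]
0.1375 [ 0.5606 -0.3304  0.1383] [-0.25 -0.06  7.2 ]
9.7
```

```bash
python3 - <<'E'
from h import *
bot.move_straight(pt(.208,.174,.0145,.1365),max_speed=.02)
for q in np.r_[.25:.56:.05]:
    bot.move_straight(pt(q,.174,.0145,.1365),max_speed=.04,rotation=ori(-dn(q)))
    print(round(q,2),bot.current_tool_pos().round(4),np.round(bot.current_wrist_force(),1))
im,d=camera("top");cv2.imwrite('pics/top2.png',im)
cv2.imwrite('pics/top2c.png',cv2.resize(im[115:280,200:400],None,fx=3.5,fy=3.5))
print(bot.current_t(),[None if k is None else np.round(k,2) for k in [bot.inverse_kinematics(pt(q,.165,.0145,.15),ori(-dn(q),t)) for q,t in((.8,.15),(1.1,.3),(1.4,.35),(1.6,.35))]])
E
```

```text
0.25 [ 0.5542 -0.3277  0.1377] [-0.2 -0.3  9. ]
0.3 [ 0.5462 -0.324   0.1377] [-1.1 -0.2  9.7]
0.35 [ 0.5386 -0.3198  0.1377] [-0.  -0.4  8.3]
0.4 [ 0.5311 -0.3154  0.1377] [-0.9 -1.4 10. ]
0.45 [ 0.5238 -0.3105  0.1376] [-1.9  0.4  9.3]
0.5 [ 0.5168 -0.3053  0.1376] [-1.5 -1.   9. ]
0.55 [ 0.51   -0.2997  0.1376] [-1.3 -0.5 10.2]
12.5333 [array([ 0.54,  0.66, -0.08,  1.74, -0.05,  0.87,  1.02]), array([ 0.58,  0.66, -0.08,  1.8 , -0.23,  0.9 ,  0.88]), array([ 0.57,  0.61, -0.07,  1.94, -0.4 ,  0.78,  0.72]), array([ 0.52,  0.57, -0.07,  2.03, -0.51,  0.67,  0.6 ])]
```

View pics/top2c.png

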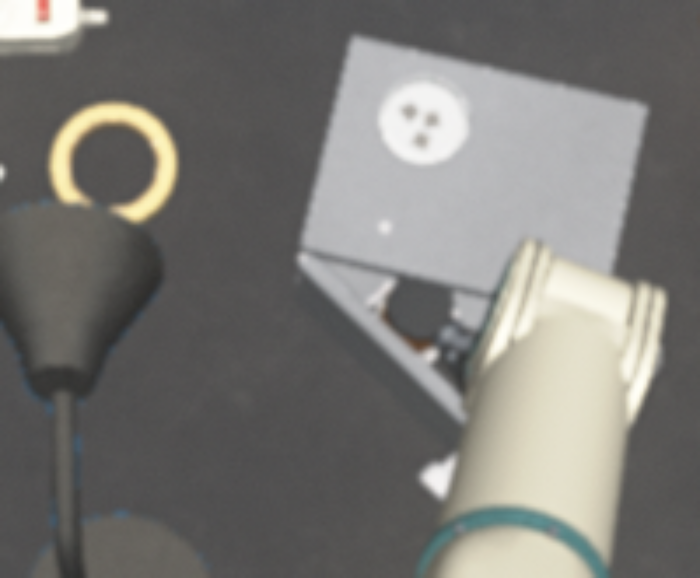

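The door is now past the rail at about 0.53, and the jar and lid are visible. I raise off the bar and sweep on with the wrist leaning away from the lamp.

```bash
python3 - <<'E'
from h import *
bot.move_straight(pt(.55,.174,.0145,.153),max_speed=.06)
for q in np.linspace(.65,1.6,11):
    t=min(.35,.35*(q-.55)/.55)
    bot.move_straight(pt(q,.165,.0145,.153),max_speed=.08,rotation=ori(-dn(q),t))
print(bot.current_tool_pos(),np.round(bot.current_wrist_force(),1),np.round(bot.current_qpos(),2))
q=1.6
bot.move_straight(pt(q,.165,.045,.17),max_speed=.1)
bot.move_straight(pt(q,.165,.11,.30),max_speed=.2)
k=bot.inverse_kinematics(pt(1.57,.11,.15,.36),ori(-dn(1.57)));print(k)
bot.move_straight(pt(1.57,.11,.15,.36),max_speed=.15,rotation=ori(-dn(1.57)))
i=camera_info("wrist");im,d=camera("wrist");cv2.imwrite('pics/w2.png',im);np.savez('pics/w2.npz',d=d,K=i['camera_matrix'],x=i['xyz'],o=i['orientation'])
im,d=camera("top");cv2.imwrite('pics/top3.png',im)
im,d=camera("scene");cv2.imwrite('pics/scene3.png',im)
print(bot.current_t(),np.round(bot.current_wrist_force(),1))
E
```

```text
[ 0.46385109 -0.13537689  0.15308039] [ 0.4 -0.8  0.1] [ 0.52  0.56 -0.07  2.03 -0.51  0.67  0.59]
[ 0.40861711  0.37804614  0.1118457   1.58895928 -0.04462465  1.17708543
  0.27049487]
19.15 [ 0.  -0.5  0.3]
```

View pics/w2.png

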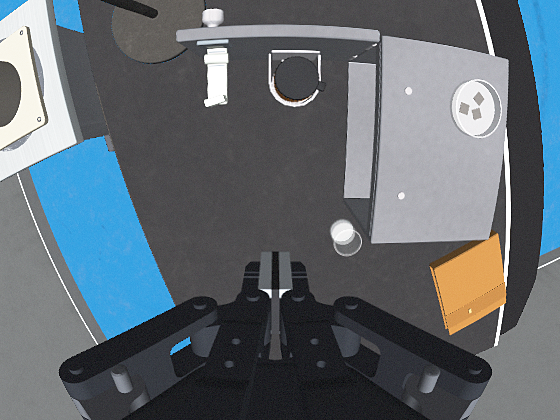

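The wrist view shows the door about square (inner edge near row 43) and the hook up. The lid is at (296,80), with its tab on the right at about (321,86), so the jar turn is about +1.3. I'll crop in to measure precisely.

```bash
python3 - <<'E'
from h import *
f=np.load('pics/w2.npz')
a=wray(f,178,42,.168);b=wray(f,379,45,.168);print(a,b,cab(a),cab(b));ca,cb=cab(a),H*0
q=np.arctan2(-(cab(a)-cab(b))[0],-(cab(a)-cab(b))[1]);print('q',q)
for u,v in((296,80),(321,86)):
    p=wray(f,u,v,.112);print(p,cab(p,q))
im=cv2.imread('pics/w2.png');cv2.imwrite('pics/w2c.png',cv2.resize(im[40:115,255:340],None,fx=7,fy=7,interpolation=cv2.INTER_CUBIC))
E
```

```text
[ 0.42139571 -0.113095    0.168     ] [ 0.62253223 -0.16907077  0.168     ] [-0.212   0.0009] [-0.0032 -0.0014]
q 1.5818112069741694
[ 0.5321366  -0.18398238  0.112     ] [0.0863 0.0401]
[ 0.55922516 -0.19788992  0.112     ] [0.0565 0.0462]
```

View pics/w2c.png

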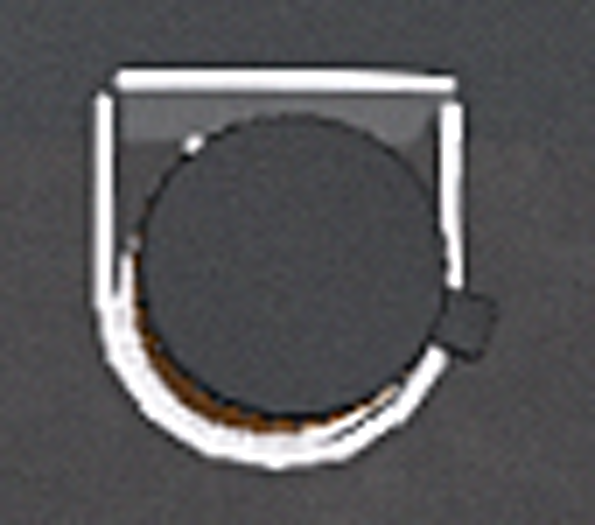

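The crop gives the lid centre at full-image pixel (296.9,77.9) and the tab at (321.9,86.4). The turn is about +1.29 rad and the door is at about 1.58. Next I press on the lid and turn clockwise with the last joint.

```bash
cat > turn.py <<'E'
from h import *
def look(n):
    i=camera_info("wrist");im,d=camera("wrist");cv2.imwrite(f'pics/{n}.png',im);np.savez(f'pics/{n}.npz',d=d,K=i['camera_matrix'],x=i['xyz'],o=i['orientation'])
def turn(a,q=1.58,x0=0.,F=11):
    # x0: tool yaw offset from -dn(q) before the turn (anticlockwise +)
    c,s=np.cos(x0),np.sin(x0);xd=np.array([[c,-s],[s,c]])@-dn(q);o=ori(xd)
    bot.move_straight(pt(q,.0855,.038,.20),max_speed=.15,rotation=o)
    f0=bot.current_wrist_force()[2]
    bot.move_straight(pt(q,.0855,.038,.125),max_speed=.1)
    z=.117
    while z>.100:
        bot.move_straight(pt(q,.0855,.038,z),max_speed=.02);f=bot.current_wrist_force()[2]-f0
        if f>F:break
        z-=.001 if f<2 else .0005
    print('z',z,'f',f,bot.current_tool_pos().round(4))
    n=int(np.ceil(abs(a)/.25))
    for k in range(n):
        j=np.array(bot.current_qpos());
        if k==0:j0=j.copy()
        j=j0.copy();j[6]+=a*(k+1)/n;bot.movej(j)
        print(np.round(bot.current_wrist_force(),1),np.round(bot.current_torque(),2))
    bot.move_straight(pt(q,.0855,.038,.20),max_speed=.1)
E
python3 - <<'E'
from turn import *
bot.command_gripper(.2)
turn(-1.29)
bot.move_straight(pt(1.57,.11,.15,.36),max_speed=.15,rotation=ori(-dn(1.57)))
look('w3');print(bot.current_t())
im=cv2.imread('pics/w3.png');cv2.imwrite('pics/w3c.png',cv2.resize(im[40:115,255:340],None,fx=7,fy=7,interpolation=cv2.INTER_CUBIC))
E
```

```text
z 0.113 f 12.362894293800801 [ 0.5337 -0.1825  0.1142]
[-0.3  0.8  3.5] [ 0.03  0.11 -0.02]
[-0.4 -0.4  3.1] [-0.02  0.08 -0.07]
[ 0.8 -1.4  3.2] [-0.16  0.07 -0.06]
[-0.9 -1.9  4.2] [-0.35  0.36  0.02]
[-2.3 -2.6  4.3] [-0.5   0.39  0.01]
[-1.  -3.7  4.2] [-0.59  0.2  -0.08]
28.1
```

View pics/w3c.png

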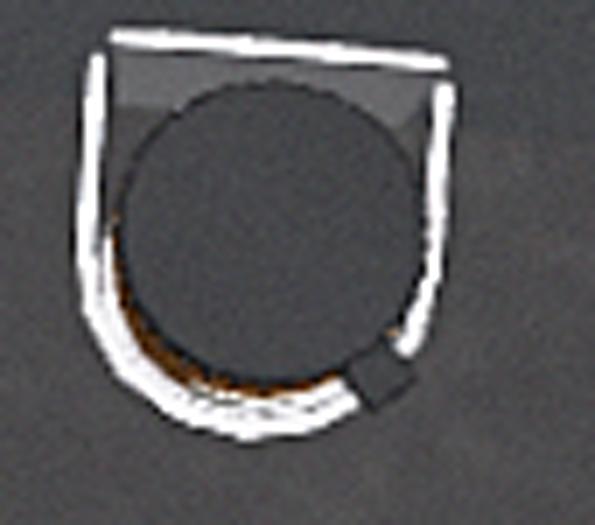

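The turn is only partly done, because commanding from the sagged joint readings released the press. I measure again and redo it, taking the commanded joints from IK.

```bash
python3 - <<'E'
from turn import *
f=np.load('pics/w3.npz')
im=cv2.imread('pics/w3.png')
back=[wray(f,255+u/7,40+v/7,.1) for u,v in((112,45),(447,70))]  # rack back bar inner edge
f2=np.load('pics/w2.npz');back2=[wray(f2,255+u/7,40+v/7,.1) for u,v in((117,88),(455,92))]
ang=lambda b:np.arctan2(*(b[1]-b[0])[1::-1]); print('door turn since w2',ang(back)-ang(back2))
q=1.58-(ang(back)-ang(back2))
c=wray(f,255+272/7,40+235/7,.114);t=wray(f,255+380/7,40+375/7,.112)
print('q',q,'c',c,cab(c,q),'turn',np.arctan2(-(cab(t,q)-cab(c,q))[0],(cab(t,q)-cab(c,q))[1]))
g=cv2.cvtColor(im,cv2.COLOR_BGR2GRAY)
# top inner door edge: pick bright->dark transitions
for u in(200,240,290,340):
    col=g[:80,u].astype(int);print(u,col[10:60:2])
E
```

```text
door turn since w2 -0.06620749694329031
q 1.6462074969432905 c [ 0.53270144 -0.1763232   0.114     ] [0.0855 0.0381] turn 0.7407220286762105
200 [ 99  93  97 106 178 175 176 172 176 108 216 212  57  68  75  74  77  69
  69  73  76  74  76  75  76]
240 [ 74  75  77  76 181 178 181 178 173 116  74  76  71  76  70  74  71  69
  69  68  68  71  71  80  74]
290 [ 81  77  76  84  70 175 172 173 172 175 146  67  71  69  71  72  70  56
 255  75 103  52  69  62  68]
340 [ 81  79  73  78  77  79  77 106 173 175 174 176 173  97  72  70  74  74
  71  72  74  72  75  70  70]
```

```bash
python3 - <<'E'
s=open('turn.py').read()
s=s.replace("        j=np.array(bot.current_qpos());\n        if k==0:j0=j.copy()\n","        if k==0:j0=np.array(bot.inverse_kinematics(pt(q,.0855,.038,z),o))\n")
open('turn.py','w').write(s)
E
python3 - <<'E'
from turn import *
turn(-.74,q=1.646,F=10)
bot.move_straight(pt(1.57,.11,.15,.36),max_speed=.15,rotation=ori(-dn(1.57)))
look('w4');print(bot.current_t())
im=cv2.imread('pics/w4.png');cv2.imwrite('pics/w4c.png',cv2.resize(im[20:115,170:340],None,fx=4.5,fy=4.5,interpolation=cv2.INTER_CUBIC))
E
```

```text
z 0.113 f 11.80268429831835 [ 0.533  -0.1763  0.1142]
[-3.2  0.9 12.1] [ 0.1   0.62 -0.06]
[-2.5  0.  12.1] [ 0.09  0.68 -0.07]
[-3.8  0.6 12.3] [ 0.07  0.77 -0.03]
35.8833
```

View pics/w4c.png

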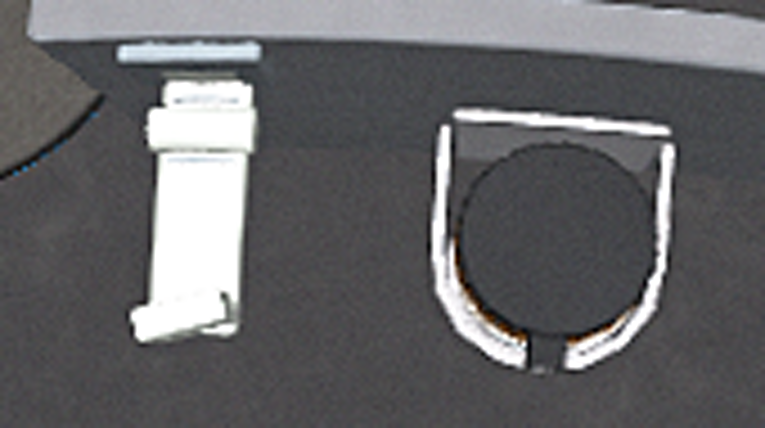

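```bash
python3 - <<'E'
from turn import *
f=np.load('pics/w4.npz');W=lambda u,v,z:wray(f,170+(u+.5)/4.5-.5,20+(v+.5)/4.5-.5,z)
for fr,hi in (((40,41),(750,72)),):
    a,b=W(*fr,.168),W(*hi,.168);print(cab(a),cab(b));w=cab(a)-cab(b);print('q from edge',np.arctan2(-w[0],-w[1]))
a,b=W(455,117,.1),W(668,137,.1);w=cab(a)-cab(b);q=np.arctan2(-w[0],-w[1]);print('q from rack bar',q)
for qq in(q,1.646):
  for c in(W(556,238,.114),pt(qq,.085,.038,.114)):
    t=W(545,352,.112);d=cab(t,qq)-cab(c,qq);print(cab(c,qq),'turn',np.arctan2(-d[0],d[1]),np.hypot(*d))
E
```

```text
[-0.2107  0.0159] [-0.0478  0.0051]
q from edge 1.636997787250157
q from rack bar 1.648762960626439
[0.0864 0.037 ] turn -0.006535854645930879 0.03060065358779122
[0.085 0.038] turn -0.05400150037596797 0.02964321170183824
[0.0865 0.0367] turn -0.009771675940526255 0.030701465763054374
[0.085 0.038] turn -0.06114816264930107 0.029455050500720587
```

```bash
python3 -c "
from h import *
print(np.round(bot.current_wrist_force(),1),bot.current_t());print(bot.close_job())"
```

```text
[-0.7  0.6 -0.9] 35.8833
the job is handed in; nothing more can be done
None
```

I freed the latch, opened the door to about 1.64 rad (94°) and turned the jar's label to within about 0.05 rad of straight away from the panel; the beaker and mug were not touched, and I handed the job in at 35.9 s with the arm clear.

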